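# Prove the carrier-box pull tester to its check pointer

## Task

Before the shift, check the pull tester used for carrier-box handles: first slide its black peak marker all the way back to the zero end of the scale. Then draw the sprung T-handle out until it has carried the marker's point level with the dark steel check pointer, no further, and ease the handle all the way back home (do not let it snap back), so that the marker stays standing at the check pointer. Leave the other things on the counter where they are.

Things in the scene. Friction and masses are not known exactly. Their poses are not given: they have to be found in the camera images.
- gauge: Pull tester fixed to the counter. Origin: centre of the underside of its grey housing; +x is the pull direction (towards the T-handle), z up. Housing 300 mm (x) by 64 mm (y), 42 mm high. On its -y side an white scale ledge, out to y = -89 mm, 26 mm high, with black ticks every 10 mm from the zero tick at x = -80 mm. Position and yaw differ each start.
- pull_bar (a joint): Travel of the sprung pull bar, m: 0 = home, grows as the handle is pulled to the gauge's +x, stop at 0.120. Spring: 4 N at home plus 0.9 N per 10 mm; let go when out, it snaps home at over 0.5 m/s. A small steel dog on the bar pushes the marker ahead of it: from marker zero, pulling by d carries the marker to d (within 1 mm); it does not return with the bar.
- handle (a point): Middle of the black T-handle: level round crossbar, diameter 18 mm, 130 mm long along the gauge's y, axis 34 mm above the counter, on a 12 mm rod along x. Home, it is at x = 215 mm of the gauge: a 51 mm gap from the housing's end (x = 155 mm with nose plate) to the bar, either side of the rod, lets fingers reach down behind the bar to hook it. Axes as the gauge's.
- peak_marker (a joint): Travel of the black peak marker, m: 0 = zero end (hard stop, away from the handle), grows along the gauge's +x, stop at 0.125. No spring: it stays where it is pushed (friction about 2 N). It starts past the check pointer, where the last user left it.
- marker_point (a point): Tip of the marker's pointer, over the scale ledge, 47 mm above the counter, y = -50 mm of the gauge, x = -80 mm plus the marker's travel. The marker itself: upright black block, 20 mm (x) by 62 mm (y), riding on the housing's top from 42 to 87 mm above the counter, centred at y = 0 and at the point's x. Axes as the gauge's.
- check_point (a point): Tip of the dark steel check pointer: a 30 by 30 by 16 mm block with a round screw head, fixed to the scale ledge's outer edge, its point towards the housing, at y = -54 mm of the gauge, 39 mm above the counter. The marker's point passes clear of it. Its place along the scale differs each start (marker travel 40 to 75 mm). Axes as the gauge's.
- sauce_bottle: Bystander: white bottle, 64 mm in diameter, 170 mm tall, standing. Origin: centre of its underside.
- flour_tub: Bystander: open white tub 110 by 190 mm, 70 mm tall. Origin: centre of its underside.
- spice_jar: Bystander: amber jar with steel lid, 70 mm in diameter, 90 mm tall. Origin: centre of its underside.
- spatula: Bystander: spatula 280 mm long lying flat on the counter, along its own x. Origin: on the counter under its middle.

How it is judged:
By the outcome, as a careful person would: the job done as asked, in the order asked, and still so for the second after the job is handed in, with the robot touching nothing.
It also fails if it takes over 51 s, if anything falls off the work surface, if the arm or the gripper's body presses on something with over 40 N, if the wrist force passes 120 N, or if a joint passes its speed limit or range.

## Robot

A 7-joint arm with a two-finger parallel gripper is mounted at the origin on the work surface. World frame = base frame: x ahead of the robot, y to its left, z up, the work surface at z = 0. Lengths are in m, angles in rad, forces in N, time in s.
With the tool pointing down it reaches from about 0.425 to 0.875 m from the base axis. Payload 4.7 kg.
Tool frame: the origin (TCP) lies midway between the tips of the shut fingers; the grasp point (between the pads) lies 19 mm behind it; z points along the fingers, y is the line along which they close (so a half turn about z gives the same grasp; the last joint's range is limited). The gripper opens to 87 mm and grips with 3 to 60 N. Pads are 19 mm wide; open, the fingers measure 117 mm over their backs; the gripper's body (75 mm by 190 mm) begins 51 mm behind the grasp point.
Start: joints at [1.294, 0.321, -0.07, 1.45, 0.023, 1.371, -0.057], TCP at [0.186, -0.623, 0.223] pointing down, gripper open.
Joint ranges: [-2.86, 2.86], [-0.3, 2.09], [-1.38, 1.24], [0.06, 2.45], [-1.56, 4.7], [0.09, 2.05], [-2.69, 2.69]. Speed limits (rad/s): [2.57, 2.57, 3.14, 3.14, 3.14, 3.14, 3.14].

## Interface

Orientations are given as a rotation vector (axis times angle).
In Python, from bench import ctrl gives the robot as it stands. The module is installed in compiled form; this text tells all that it offers.
- The arm moves only by the tool carry_out, never from a script. Its argument "steps" is a list of rows, each a list of 7 numbers: the turn, a rotation vector about the world's x, y, z in degrees, then the shift along the world's x, y, z in cm, then the opening, from 0 (shut) to 1 (fully open). A call has 1 to 12 rows; each row is the pose to reach, as a shift and turn from the pose commanded when the call began; what a row does not reach only later rows make up. A row lasts 1/10 s, in which the tool goes at most 50 mm and 8.59 degrees, less where a joint would pass 70% of its speed; a pose out of reach is approached as far as the arm can. A call with a gripper value outside its range is refused whole. The fingers move at their own pace and stop on an object; "squeeze" is the grip in N (left out, the last holds). Time passes only in rows, so rows that repeat a pose let the fingers close. It gives the time, the measured TCP pose, the force, the opening and the grip force at its end, in the units of the state.
- ctrl.get_state(): the state, without advancing time (a new reading comes with each control period).
- ctrl.get_image(name): name is "scene" or "top" or "wrist"; returns a dict with "pixels" (480x640x3 uint8, red, green, blue), "camera_matrix" (3x3 intrinsics, pixels), "cam_to_world" (4x4, takes a point from camera to world coordinates); the wrist camera has in their place "T_tool_cam" (4x4, takes a point from camera to tool coordinates, whose origin is the TCP and whose axes are the flange's). Camera axes: x right, y down, z forward; pixel columns grow to the right and rows downward; lengths in m; the calibration is good to about 2 mm. A picture is of the moment at which its call begins: read the wrist's pose just before it. There is no depth.
- ctrl.close_job(): hands the job in; it is judged then, once.
The state is a dict: "time": time; "joint_positions": joint angles; "qd": joint speeds; "joint_torque": joint torques, N m; "position": TCP position; "tool_rot": TCP orientation; "ft_force": force on the tool from outside, world axes, zero at the start; "torque": the same for the moment, N m; "grip_width": opening from 0.0 (shut) to 1.0 (fully open); "grip_force": force on a finger pad.
Only numpy, scipy, OpenCV 4.12 (cv2) and the standard library are available. Lean on these libraries where they do the work, as an engineer would, in place of code of your own. Each camera call takes 0.05 s, during which the arm holds its last target. There are 200 camera calls.

## Working session

There is one attempt and no reset: what is moved stays moved. The work goes in short steps, Python scripts to look and compute and a tool call to move; the robot and the scene stay as the last step left them, time stands still between calls to the robot, and variables do not carry over. Pictures are saved under pics/ and viewed, at most 10 in all, crops included, and the job is handed in when it is done.

Besides the shell and the picture viewer there is one more tool, called after "Request:" by a JSON object that holds its "op" and its "data", one argument or row to a line. carry_out: Moves the arm, as the interface text tells. Its arguments: {"type":"object","properties":{"steps":{"type":"array","items":{"type":"array","items":{"type":"number"}}},"squeeze":{"type":"number"}},"required":["steps"]}

```bash
mkdir -p pics; python3 - <<'E'
from bench import ctrl
import cv2,numpy as np
s=ctrl.get_state();print({k:np.round(v,3).tolist() for k,v in s.items()})
for n in("scene","top"):
    d=ctrl.get_image(n);cv2.imwrite(f"pics/{n}0.png",d["pixels"][:,:,::-1]);np.savez(f"{n}0.npz",**d);print(n,d["camera_matrix"].tolist(),np.round(d["cam_to_world"],4).tolist())
E
```

```text
{'time': 0.0, 'joint_positions': [1.294, 0.322, -0.07, 1.452, 0.023, 1.371, -0.057], 'qd': [-0.0, -0.001, -0.0, 0.0, 0.001, -0.0, 0.001], 'joint_torque': [0.0, -49.129, -0.404, -31.252, -0.064, 0.044, 0.0], 'position': [0.186, -0.622, 0.221], 'tool_rot': [-3.107, -0.455, 0.001], 'ft_force': [-0.281, 0.119, -0.587], 'torque': [-0.009, 0.016, -0.023], 'grip_force': 0.0, 'grip_width': 1.001}
scene [[433.4650897985219, 0.0, 326.1532728862631], [0.0, 433.4650897985219, 238.44951306728137], [0.0, 0.0, 1.0]] [[0.8473, 0.2656, -0.4599, 1.0261], [0.5306, -0.4611, 0.7112, -0.5705], [-0.0231, -0.8467, -0.5316, 0.5671], [0.0, 0.0, 0.0, 1.0]]
top [[506.8377351363415, 0.0, 320.63149392152815], [0.0, 506.8377351363415, 234.43120172539687], [0.0, 0.0, 1.0]] [[-0.1215, -0.9692, 0.2142, 0.365], [-0.9926, 0.1197, -0.0213, 0.0891], [-0.005, -0.2152, -0.9766, 1.1158], [0.0, 0.0, 0.0, 1.0]]
```

View pics/top0.png

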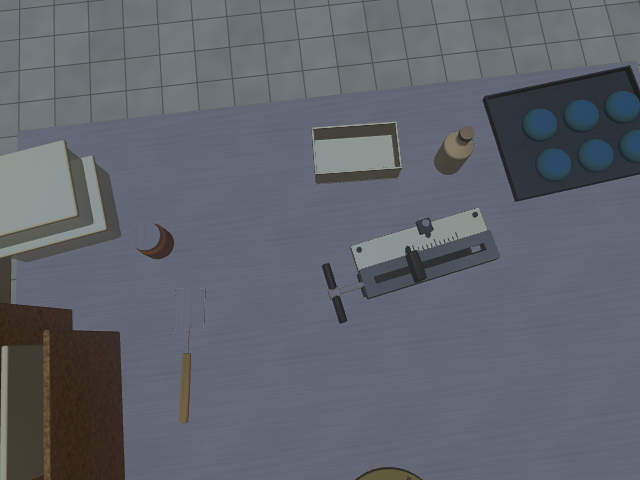

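View pics/scene0.png

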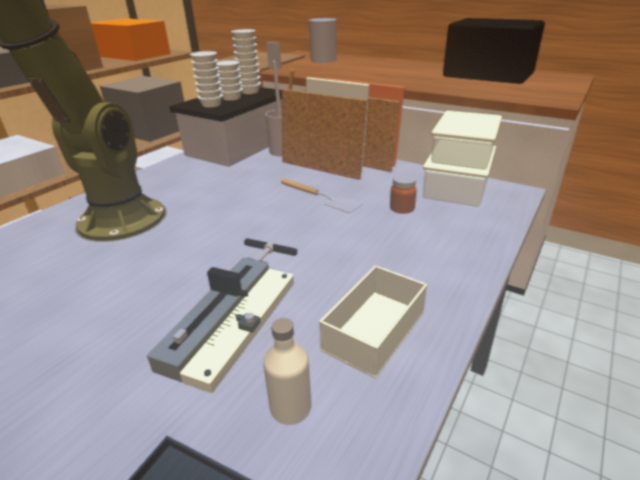

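```bash
python3 - <<'E'
import cv2
t=cv2.imread("pics/top0.png");cv2.imwrite("pics/tc.png",cv2.resize(t[195:335,310:510],None,fx=4,fy=4,interpolation=cv2.INTER_CUBIC))
t=cv2.imread("pics/scene0.png");cv2.imwrite("pics/sc.png",cv2.resize(t[230:390,145:305],None,fx=3.7,fy=3.7,interpolation=cv2.INTER_CUBIC))
E
```

```text
(no output)
```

View pics/tc.png

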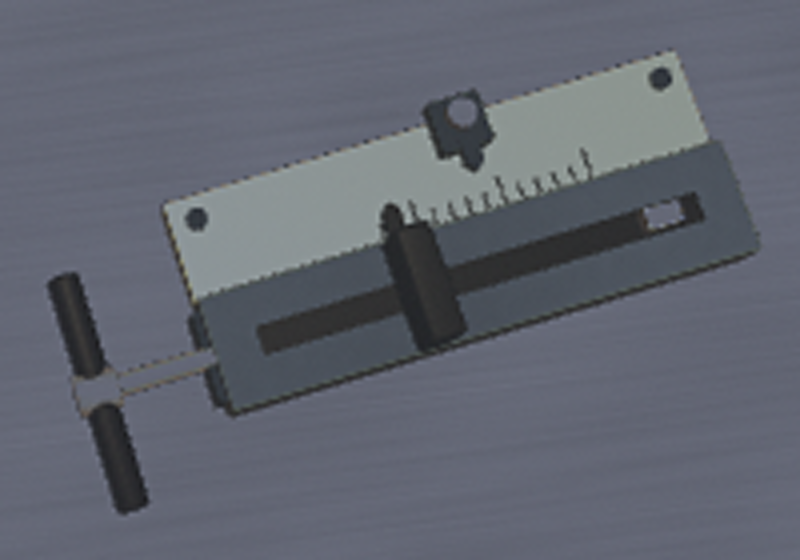

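View pics/sc.png

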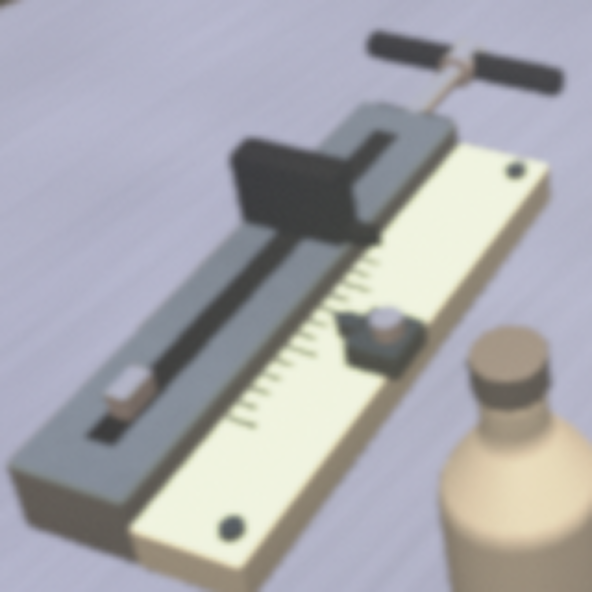

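```bash
cat > h.py <<'E'
import numpy as np,cv2
from scipy.spatial.transform import Rotation as R
def ray(uv,K,T,z):
    d=T[:3,:3]@np.linalg.solve(K,[uv[0],uv[1],1]);o=T[:3,3];return (o+d*(z-o[2])/d[2])[:2]
def fit(G,W):
    G=np.array(G);W=np.array(W);g=G-G.mean(0);w=W-W.mean(0)
    a=np.arctan2((g[:,0]*w[:,1]-g[:,1]*w[:,0]).sum(),(g*w).sum())
    M=np.array([[np.cos(a),-np.sin(a)],[np.sin(a),np.cos(a)]]);t=W.mean(0)-M@G.mean(0)
    return a,M,t,(G@M.T+t-W)
E
python3 - <<'E'
from h import *
d=np.load("top0.npz");f=lambda p,z:ray((p[0]/4+310-.375,p[1]/4+195-.375),d["camera_matrix"],d["cam_to_world"],z)
L=[((163,205),.026,(.15,-.089)),((676,50),.026,(-.15,-.089)),((195,298),.042,(.15,-.032)),((717,141),.042,(-.15,-.032)),((232,412),.042,(.15,.032)),((757,246),.042,(-.15,.032)),((63,276),.034,(.215,-.065)),((132,510),.034,(.215,.065)),((588,164),.026,(-.08,np.nan))]
a,M,t,r=fit([l[2] for l in L[:8]],[f(l[0],l[1]) for l in L[:8]])
print("yaw",np.degrees(a),t,"\n",np.round(r*1e3,1))
g=lambda p,z:np.round(1e3*M.T@(f(p,z)-t),1)
print("tick0",g((588,160),.026),"check",g((474,170),.039),"marker",g((390,205),.047),"marker top",g((413,225),.087))
for n,p,z in(("bottle base",(452,172),0),("bottle",(466,134),.17)):
    w=ray(p,d["camera_matrix"],d["cam_to_world"],z);print(n,w,1e3*M.T@(w-t))
for q in((.215,0),(.18,0),(-.08,0),(.05,0)):print(q,M@q+t,np.hypot(*(M@q+t)))
print(R.from_rotvec([-3.107,-.455,.001]).as_matrix().round(3))
np.savez("g.npz",M=M,t=t,a=a)
E
```

```text
yaw 99.93040365607662 [ 0.50985803 -0.15792193] 
 [[ 1.   1.4]
 [ 0.6  0.8]
 [ 0.1  0.5]
 [ 1.4 -2.2]
 [-0.4  0.5]
 [-2.2 -3.1]
 [-0.2  1.9]
 [-0.3  0.2]]
tick0 [-82.2 -43.6] check [-17.  -54.7] marker [ 34.6 -48.6] marker top [ 35.4 -29.6]
bottle base [ 0.71938699 -0.25496285] [-131.72069813 -189.65490329]
bottle [ 0.74062221 -0.24433312] [-124.91226992 -212.40509374]
(0.215, 0) [0.47278089 0.05385693] 0.4758385647057494
(0.18, 0) [0.4788167 0.0193813] 0.4792087974194519
(-0.08, 0) [ 0.52365418 -0.23672337] 0.5746752570606163
(0.05, 0) [ 0.50123544 -0.10867103] 0.5128804551754155
[[ 0.958  0.287 -0.001]
 [ 0.287 -0.958  0.001]
 [-0.    -0.002 -1.   ]]
```

Request:
{"op": "carry_out", "data": {
  "steps": [
    [0, 0, 8.5, 2.6, 4.5, 0, 0],
    [0, 0, 17, 5.2, 9, 0, 0],
    [0, 0, 25.5, 7.8, 13.5, 0, 0],
    [0, 0, 34, 10.4, 18, 0, 0],
    [0, 0, 42.5, 13, 22.5, 0, 0],
    [0, 0, 51, 15.6, 27, 0, 0],
    [0, 0, 59.5, 18.2, 31.5, 0, 0],
    [0, 0, 68, 20.8, 36, 0, 0],
    [0, 0, 75, 23.4, 40.5, 0, 0],
    [0, 0, 80, 26, 45, 0, 0],
    [0, 0, 83.2, 28.6, 49.5, 0, 0],
    [0, 0, 83.2, 31.1, 53.8, 0, 0]
  ]
}}

```text
time: 1.3
position: [0.487, -0.1015, 0.2225]
tool_rot: [2.021, 2.405, -0.001]
ft_force: [1.3, -0.7, -0.0]
grip_width: 0.032
grip_force: 0.0
```

Request:
{"op": "carry_out", "data": {
  "steps": [
    [0, 0, 0, 0, 0, 0, 0],
    [0, 0, 0, 0, 0, 0, 0],
    [0, 0, 0, 0, 0, 0, 0],
    [0, 0, 0, 0, 0, 0, 0]
  ]
}}

```text
time: 1.7
position: [0.4859, -0.105, 0.2223]
tool_rot: [-2.026, -2.401, 0.001]
ft_force: [-0.4, 0.1, -0.7]
grip_width: 0.003
grip_force: 0.0
```

```bash
cat > w.py <<'E'
from h import *
from bench import ctrl
import sys
def wrist(name):
    s=ctrl.get_state();d=ctrl.get_image("wrist")
    T=np.eye(4);T[:3,:3]=R.from_rotvec(s["tool_rot"]).as_matrix();T[:3,3]=s["position"]
    C=T@d["T_tool_cam"];cv2.imwrite(f"pics/{name}.png",d["pixels"][:,:,::-1]);np.savez(name+".npz",K=d["camera_matrix"],C=C,px=d["pixels"]);return s
def proj(n,gp):
    z=np.load(n+".npz");g=np.load("g.npz");w=np.r_[g["M"]@gp[:2]+g["t"],gp[2],1];c=np.linalg.inv(z["C"])@w;u=z["K"]@c[:3];return u[:2]/u[2]
def gauge(n,uv,h):
    z=np.load(n+".npz");g=np.load("g.npz");return g["M"].T@(ray(uv,z["K"],z["C"],h)-g["t"])*1e3
def where():
    s=ctrl.get_state();g=np.load("g.npz");print("t",s["time"],"pos",np.round(s["position"],4),"rot",np.round(s["tool_rot"],3),"gauge",np.round(1e3*g["M"].T@(s["position"][:2]-g["t"]),1),"F",np.round(s["ft_force"],1),"grip",s["grip_width"]); return s
E
python3 -c "
from w import *
where();wrist('w1')
for p in((-.15,-.089,.026),(.15,-.089,.026),(-.08,-.045,.026),(-.017,-.054,.039),(.035,-.05,.047)):print(p,proj('w1',p))"
```

```text
t 1.7 pos [ 0.4859 -0.105   0.2223] rot [-2.026e+00 -2.401e+00  1.000e-03] gauge [56.2 14.5] F [-0.4  0.1 -0.7] grip 0.0026776632459990348
(-0.15, -0.089, 0.026) [422.47175998 410.95546493]
(0.15, -0.089, 0.026) [441.8869731  112.51770716]
(-0.08, -0.045, 0.026) [382.96324083 351.18133889]
(-0.017, -0.054, 0.039) [396.68166678 297.69410012]
(0.035, -0.05, 0.047) [396.18444332 246.35981361]
```

View pics/w1.png

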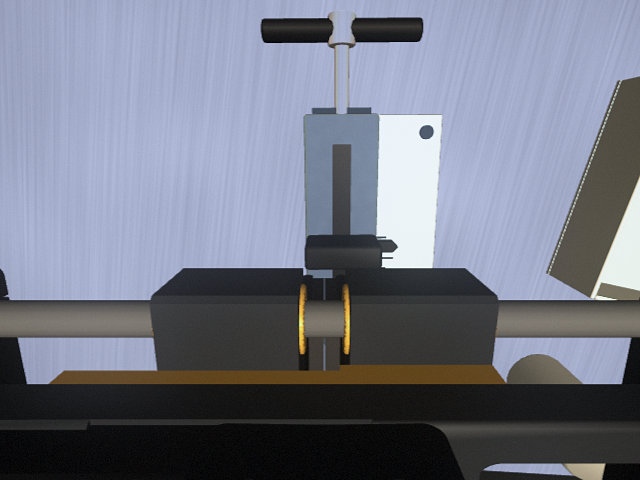

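Request:
{"op": "carry_out", "data": {
  "steps": [
    [0, 0, 0, 0.5, 1, 0, 0],
    [0, 0, 0, 1.1, 2.1, 0, 0],
    [0, 0, 0, 1.1, 2.1, -4, 0],
    [0, 0, 0, 1.1, 2.1, -8, 0],
    [0, 0, 0, 1.1, 2.1, -12, 0],
    [0, 0, 0, 1.1, 2.1, -14, 0],
    [0, 0, 0, 1.1, 2.1, -16.2, 0],
    [0, 0, 0, 1.1, 2.1, -16.2, 0],
    [0, 0, 0, 1.1, 2.1, -16.2, 0]
  ]
}}

```text
time: 2.65
position: [0.498, -0.0813, 0.0609]
tool_rot: [-2.021, -2.405, -0.001]
ft_force: [-0.5, 0.6, 0.2]
grip_width: 0.005
grip_force: 0.0
```

```bash
python3 -c "
from w import *
where()"
```

```text
t 2.65 pos [ 0.498  -0.0813  0.0609] rot [-2.021e+00 -2.405e+00 -1.000e-03] gauge [77.5 -1.5] F [-0.5  0.6  0.2] grip 0.00540703998932241
```

Request:
{"op": "carry_out", "data": {
  "steps": [
    [0, 0, 0, 0.17, -1, 0, 0],
    [0, 0, 0, 0.34, -2, 0, 0],
    [0, 0, 0, 0.52, -3, 0, 0],
    [0, 0, 0, 0.69, -3.9, 0, 0],
    [0, 0, 0, 0.86, -4.9, 0, 0],
    [0, 0, 0, 1.03, -5.9, 0, 0],
    [0, 0, 0, 1.21, -6.9, 0, 0],
    [0, 0, 0, 1.38, -7.9, 0, 0],
    [0, 0, 0, 1.55, -8.9, 0, 0],
    [0, 0, 0, 1.72, -9.9, 0, 0],
    [0, 0, 0, 1.9, -10.8, 0, 0],
    [0, 0, 0, 2.07, -11.8, 0, 0]
  ]
}}

```text
time: 3.85
position: [0.5183, -0.2008, 0.0605]
tool_rot: [-2.022, -2.404, 0.0]
ft_force: [1.4, 1.1, 0.8]
grip_width: 0.006
grip_force: 1.1
```

Request:
{"op": "carry_out", "data": {
  "steps": [
    [0, 0, 0, 0.07, -0.4, 0, 0],
    [0, 0, 0, 0.14, -0.8, 0, 0],
    [0, 0, 0, 0.17, -1, 0, 0],
    [0, 0, 0, 0.2, -1.15, 0, 0],
    [0, 0, 0, 0.2, -1.15, 0, 0]
  ]
}}

```text
time: 4.35
position: [0.5201, -0.2119, 0.0605]
tool_rot: [-2.022, -2.404, 0.001]
ft_force: [-0.7, 0.7, 0.9]
grip_width: 0.006
grip_force: 0.6
```

```bash
python3 -c "
from w import *
where()"
```

```text
t 4.35 pos [ 0.5201 -0.2119  0.0605] rot [-2.022e+00 -2.404e+00  1.000e-03] gauge [-54.9  -0.8] F [-0.7  0.7  0.9] grip 0.0058256117105190755
```

Request:
{"op": "carry_out", "data": {
  "steps": [
    [0, 0, 0, 0.03, -0.15, 0, 0],
    [0, 0, 0, 0.05, -0.3, 0, 0],
    [0, 0, 0, 0.07, -0.4, 0, 0],
    [0, 0, 0, 0.09, -0.5, 0, 0],
    [0, 0, 0, 0.09, -0.5, 0, 0]
  ]
}}

```text
time: 4.85
position: [0.521, -0.217, 0.0605]
tool_rot: [-2.022, -2.404, 0.0]
ft_force: [-1.7, 1.1, 0.9]
grip_width: 0.007
grip_force: 0.8
```

Request:
{"op": "carry_out", "data": {
  "steps": [
    [0, 0, 0, 0.02, -0.1, 0, 0],
    [0, 0, 0, 0.03, -0.2, 0, 0],
    [0, 0, 0, 0.03, -0.2, 0, 0]
  ]
}}

```text
time: 5.15
position: [0.521, -0.2171, 0.0605]
tool_rot: [-2.02, -2.403, -0.001]
ft_force: [-2.7, 6.2, 3.5]
grip_width: 0.008
grip_force: 2.9
```

```bash
python3 -c "
from w import *
where()"
```

```text
t 5.15 pos [ 0.521  -0.2171  0.0605] rot [-2.020e+00 -2.403e+00 -1.000e-03] gauge [-60.2  -0.8] F [-2.7  6.2  3.5] grip 0.007902011105741373
```

Request:
{"op": "carry_out", "data": {
  "steps": [
    [0, 0, 0, -0.17, 1, 0, 0],
    [0, 0, 0, -0.17, 1, 0, 0],
    [0, 0, 0, -0.17, 1, 4, 0],
    [0, 0, 0, -0.17, 1, 8, 0],
    [0, 0, 0, -0.17, 1, 12, 0.4],
    [0, 0, 0, 0, 0, 16, 0.4],
    [0, 0, 0, 0.5, -3, 17, 0.4],
    [0, 0, 0, 0.5, -3, 17, 0.4],
    [0, 0, 0, 0.5, -3, 17, 0.4],
    [0, 0, 0, 0.5, -3, 17, 0.4]
  ]
}}

```text
time: 6.15
position: [0.5262, -0.2479, 0.2297]
tool_rot: [-2.021, -2.404, -0.0]
ft_force: [-0.4, 0.3, -0.6]
grip_width: 0.385
grip_force: 0.0
```

```bash
python3 -c "
from w import *
where();wrist('w2');d=ctrl.get_image('top');print(d['pixels'].shape);cv2.imwrite('pics/t2.png',d['pixels'][:,:,::-1])
for p in((-.08,-.089,.026),(.15,-.089,.026),(-.08,-.045,.026),(-.017,-.054,.039),(-.08,-.05,.047)):print(p,proj('w2',p))
z=cv2.imread('pics/w2.png');u=proj('w2',(-.03,-.055,.03)).astype(int);x0,y0=max(u[0]-100,0),max(u[1]-75,0);print(x0,y0)
a=cv2.resize(z[y0:y0+150,x0:x0+200],None,fx=4,fy=4,interpolation=cv2.INTER_CUBIC);cv2.imwrite('pics/w2c.png',a)"
```

```text
t 6.15 pos [ 0.5262 -0.2479  0.2297] rot [-2.021 -2.404 -0.   ] gauge [-91.5  -0.5] F [-0.4  0.3 -0.6] grip 0.3846718325289439
(480, 640, 3)
(-0.08, -0.089, 0.026) [417.63472281 205.77958193]
(0.15, -0.089, 0.026) [433.99061788 -79.57429384]
(-0.08, -0.045, 0.026) [370.9207329  205.79105383]
(-0.017, -0.054, 0.039) [385.04761602 136.04759294]
(-0.08, -0.05, 0.047) [379.29082962 209.20421276]
284 76
```

View pics/w2c.png

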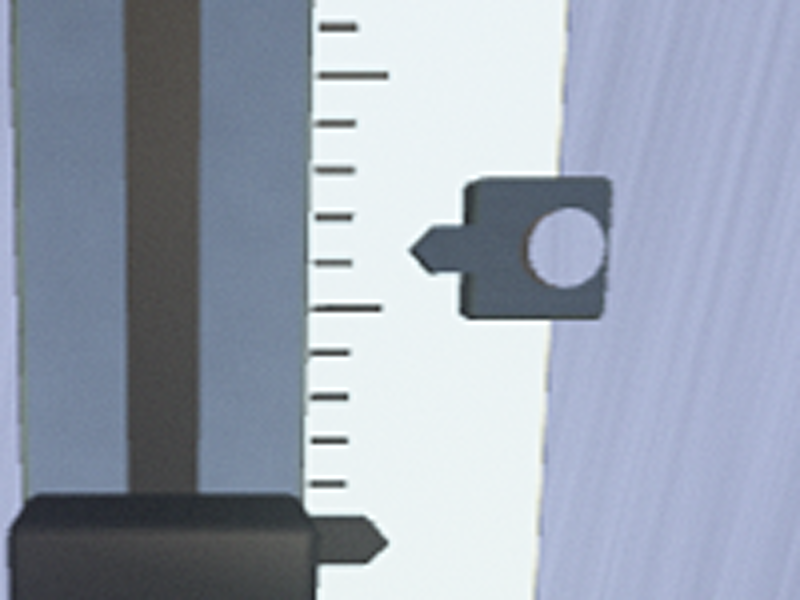

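```bash
python3 -c "
from w import *
p=lambda x,y:(284+x/4-.375,76+y/4-.375)
print('check',gauge('w2',p(410,250),.039),'mark',gauge('w2',p(388,542),.047))
for v,k in((484,10),(440,20),(353,40),(308,50),(262,60),(217,70),(170,80),(123,90),(76,100)):print(k-80,gauge('w2',p(330,v),.026)[0].round(1))"
```

```text
check [-18.74786045 -55.0044361 ] mark [-81.72496383 -51.24630722]
-70 -71.4
-60 -61.1
-40 -41.3
-30 -31.2
-20 -21.1
-10 -11.3
0 -1.2
10 8.8
20 18.6
```

Request:
{"op": "carry_out", "data": {
  "steps": [
    [0, 0, 0, -0.8, 4.5, 0, 0.4],
    [0, 0, 0, -1.6, 9, 0, 0.4],
    [0, 0, 0, -2.4, 13.5, 0, 0.4],
    [0, 0, 0, -3.2, 18, 0, 0.4],
    [0, 0, 0, -4, 22.5, 0, 0.4],
    [0, 0, 0, -4.5, 25.5, 0, 0.4],
    [0, 0, 0, -4.7, 26.7, 0, 0.4],
    [0, 0, 0, -4.7, 26.7, 0, 0.4],
    [0, 0, 0, -4.7, 26.7, -4, 0.4],
    [0, 0, 0, -4.7, 26.7, -8, 0.4],
    [0, 0, 0, -4.7, 26.7, -12, 0.4],
    [0, 0, 0, -4.7, 26.7, -12, 0.4]
  ]
}}

```text
time: 7.45
position: [0.4752, 0.016, 0.1056]
tool_rot: [-2.019, -2.395, 0.009]
ft_force: [-1.4, 0.9, -1.0]
grip_width: 0.404
grip_force: 0.0
```

```bash
python3 -c "
from w import *
where();d=ctrl.get_image('top');wrist('w3');cv2.imwrite('pics/w3s.png',cv2.imread('pics/w3.png'))
for p in((.215,-.065,.034),(.215,.065,.034)):print(p,proj('w3',p))"
```

```text
t 7.45 pos [0.4752 0.016  0.1056] rot [-2.019 -2.395  0.009] gauge [177.3   4.1] F [-1.4  0.9 -1. ] grip 0.4036044427077081
(0.215, -0.065, 0.034) [434.32082178 193.67896158]
(0.215, 0.065, 0.034) [219.4545227  194.19962834]
```

View pics/w3.png

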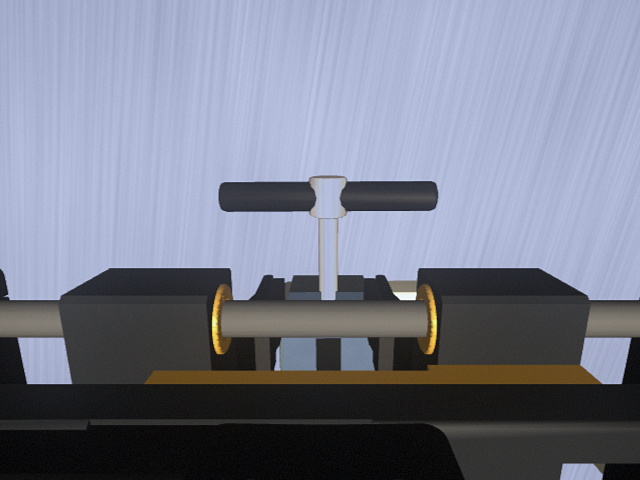

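Request:
{"op": "carry_out", "data": {
  "steps": [
    [0, 0, 0, 0.2, 0.1, 0, 0.4],
    [0, 0, 0, 0.2, 0.1, -2, 0.4],
    [0, 0, 0, 0.2, 0.1, -4, 0.4],
    [0, 0, 0, 0.2, 0.1, -6, 0.4],
    [0, 0, 0, 0.2, 0.1, -8, 0.4],
    [0, 0, 0, 0.2, 0.1, -8.4, 0.4],
    [0, 0, 0, 0.2, 0.1, -8.4, 0.4],
    [0, 0, 0, 0.2, 0.1, -8.4, 0.4]
  ]
}}

```text
time: 8.35
position: [0.4831, 0.0192, 0.0283]
tool_rot: [2.021, 2.402, 0.002]
ft_force: [-0.7, 0.5, -0.1]
grip_width: 0.398
grip_force: 0.0
```

```bash
python3 -c "
from w import *
where()"
```

```text
t 8.35 pos [0.4831 0.0192 0.0283] rot [2.021e+00 2.402e+00 2.000e-03] gauge [179.1  -4.2] F [-0.7  0.5 -0.1] grip 0.3975085438960898
```

Request:
{"op": "carry_out", "data": {
  "steps": [
    [0, 0, 0, -0.4, 0, -0.4, 0.4],
    [0, 0, 0, -0.4, 0, -0.8, 0.4],
    [0, 0, 0, -0.5, 0.5, -0.8, 0.4],
    [0, 0, 0, -0.6, 1, -0.8, 0.4],
    [0, 0, 0, -0.6, 1.2, -0.8, 0.4],
    [0, 0, 0, -0.6, 1.2, -0.8, 0.4]
  ]
}}

```text
time: 8.95
position: [0.4756, 0.0319, 0.0187]
tool_rot: [2.021, 2.405, 0.001]
ft_force: [0.0, -0.1, 0.1]
grip_width: 0.396
grip_force: 0.0
```

Request:
{"op": "carry_out", "data": {
  "steps": [
    [0, 0, 0, -0.02, 0.1, 0, 0.4],
    [0, 0, 0, -0.03, 0.2, 0, 0.4],
    [0, 0, 0, -0.05, 0.3, 0, 0.4],
    [0, 0, 0, -0.05, 0.3, 0, 0.4]
  ]
}}

```text
time: 9.35
position: [0.4753, 0.0329, 0.0186]
tool_rot: [2.022, 2.403, -0.001]
ft_force: [1.9, -4.2, -0.3]
grip_width: 0.398
grip_force: 2.3
```

```bash
python3 -c "
from w import *
where()"
```

```text
t 9.35 pos [0.4753 0.0329 0.0186] rot [ 2.022e+00  2.403e+00 -1.000e-03] gauge [193.9   1.2] F [ 1.9 -4.2 -0.3] grip 0.3981599624742109
```

Request:
{"op": "carry_out", "data": {
  "steps": [
    [0, 0, 0, -0.09, 0.5, 0, 0.4],
    [0, 0, 0, -0.17, 1, 0, 0.4],
    [0, 0, 0, -0.26, 1.5, 0, 0.4],
    [0, 0, 0, -0.35, 2, 0, 0.4],
    [0, 0, 0, -0.44, 2.5, 0, 0.4],
    [0, 0, 0, -0.52, 3, 0, 0.4],
    [0, 0, 0, -0.61, 3.5, 0, 0.4],
    [0, 0, 0, -0.7, 4, 0, 0.4],
    [0, 0, 0, -0.79, 4.5, 0, 0.4],
    [0, 0, 0, -0.88, 5, 0, 0.4],
    [0, 0, 0, -0.95, 5.4, 0, 0.4],
    [0, 0, 0, -0.95, 5.4, 0, 0.4]
  ]
}}

```text
time: 10.55
position: [0.466, 0.085, 0.0187]
tool_rot: [2.022, 2.4, -0.005]
ft_force: [1.5, -9.6, 2.3]
grip_width: 0.401
grip_force: 4.4
```

```bash
python3 -c "
from w import *
where();d=ctrl.get_image('top');np.savez('t4.npz',**d);t=d['pixels'][:,:,::-1];cv2.imwrite('pics/t4.png',cv2.resize(t[210:270,395:475],None,fx=10,fy=10,interpolation=cv2.INTER_CUBIC));where()"
```

```text
t 10.55 pos [0.466  0.085  0.0187] rot [ 2.022  2.4   -0.005] gauge [246.8   1.3] F [ 1.5 -9.6  2.3] grip 0.40095013584116135
t 10.6 pos [0.466  0.085  0.0187] rot [ 2.022  2.4   -0.005] gauge [246.8   1.3] F [ 1.1 -9.2  0.1] grip 0.40368075583877644
```

View pics/t4.png

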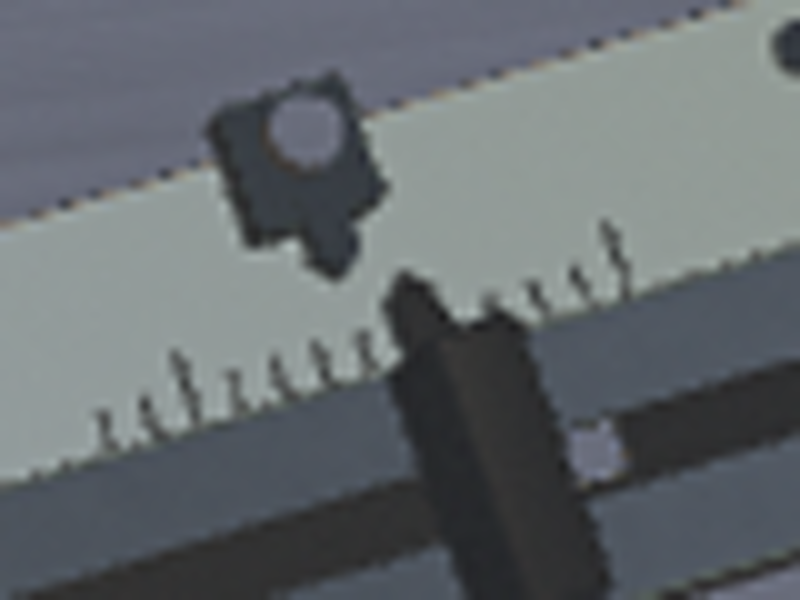

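```bash
python3 -c "
from h import *
d=np.load('t4.npz');g=np.load('g.npz')
f=lambda x,y,z:(g['M'].T@(ray((395+x/10-.45,210+y/10-.45),d['camera_matrix'],d['cam_to_world'],z)-g['t'])*1e3).round(1)
print(f(405,272,.047),f(338,280,.039),f(627,296,.026),f(197,420,.026))"
```

```text
[-29.5 -50. ] [-17.2 -53.7] [-80.  -33.7] [ 19.2 -35. ]
```

Request:
{"op": "carry_out", "data": {
  "steps": [
    [0, 0, 0, -0.05, 0.25, 0, 0.4],
    [0, 0, 0, -0.09, 0.5, 0, 0.4],
    [0, 0, 0, -0.13, 0.74, 0, 0.4],
    [0, 0, 0, -0.13, 0.74, 0, 0.4],
    [0, 0, 0, -0.13, 0.74, 0, 0.4]
  ]
}}

```text
time: 11.1
position: [0.4648, 0.0916, 0.0187]
tool_rot: [2.022, 2.399, -0.006]
ft_force: [1.6, -9.7, 1.3]
grip_width: 0.405
grip_force: 5.2
```

```bash
python3 -c "
from w import *
where();d=ctrl.get_image('top');np.savez('t5.npz',**d);t=d['pixels'][:,:,::-1]
e=ctrl.get_image('scene');np.savez('s5.npz',**e);s=e['pixels'][:,:,::-1]
a=cv2.resize(t[215:255,410:450],None,fx=10,fy=10,interpolation=cv2.INTER_CUBIC);b=cv2.resize(s[295:345,215:265],(400,400),interpolation=cv2.INTER_CUBIC)
cv2.imwrite('pics/c5.png',np.hstack([a,b]))
K=e['camera_matrix'];C=np.linalg.inv(e['cam_to_world']);g=np.load('g.npz')
for p in((-.0187,-.054,.039),(-.0187,-.05,.047),(-.0213,-.05,.047)):
  u=K@(C@np.r_[g['M']@p[:2]+g['t'],p[2],1])[:3];print(u[:2]/u[2])"
```

```text
t 11.1 pos [0.4648 0.0916 0.0187] rot [ 2.022  2.399 -0.006] gauge [253.6   1.3] F [ 1.6 -9.7  1.3] grip 0.40453829992694523
[235.30922551 315.72729173]
[232.79424873 311.83018145]
[232.00160684 312.75017276]
```

View pics/c5.png

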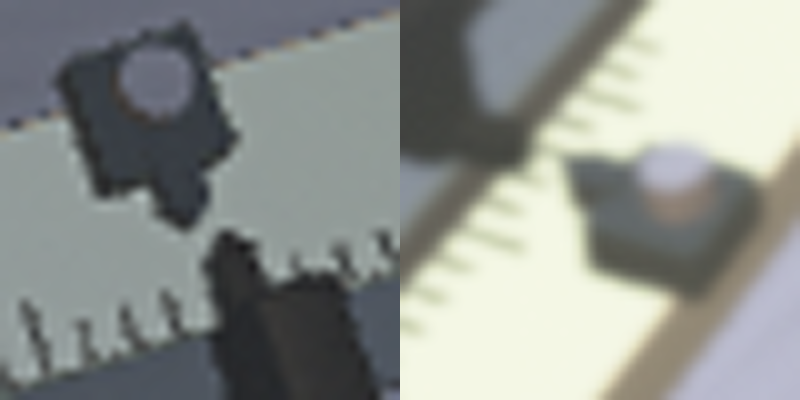

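```bash
python3 -c "
from h import *
d=np.load('t5.npz');g=np.load('g.npz')
f=lambda x,y,z:(g['M'].T@(ray((410+x/10-.45,215+y/10-.45),d['camera_matrix'],d['cam_to_world'],z)-g['t'])*1e3).round(1)
print(f(232,232,.047),f(188,231,.039))
# axis-based: dark mask of both pointers in gauge coords
px=d['pixels'].astype(float).max(2)
def band(y0,y1,z,xr):
  xs=np.arange(*xr,.25);o=[]
  for y in np.arange(y0,y1,.5):
    v=[]
    for x in xs:
      w=g['M']@np.array([x,y])/1e3+g['t'];c=np.linalg.inv(d['cam_to_world'])@np.r_[w,z,1];u=d['camera_matrix']@c[:3];v.append(u[:2]/u[2])
    m=np.array(v,np.float32);q=cv2.remap(px.astype(np.float32),m[:,0],m[:,1],1).ravel();k=np.clip(130-q,0,None);k[k<25]=0
    o.append((k*xs).sum()/k.sum())
  return np.round(o,1)
print('marker',band(-46.5,-43,.047,(-32,-12)));print('check',band(-62,-57,.039,(-28,-8)))"
```

```text
[-24.  -49.4] [-17.1 -53.5]
marker [-22.4 -22.5 -22.4 -22.  -21.6 -21.4 -21.3]
check [-18.3 -18.4 -18.4 -18.3 -18.2 -17.9 -17.6 -17.5 -17.5 -17.5]
```

```bash
cat > b.py <<'E'
from h import *
g=np.load('g.npz');d=np.load('t5.npz');Ci=np.linalg.inv(d['cam_to_world']);K=d['camera_matrix']
def patch(img,x0):  # marker pointer patch in gauge coords, gauge x relative x0
    xs=np.arange(-14,14,.25);ys=np.arange(-52,-34,.5);X,Y=np.meshgrid(xs+x0,ys)
    W=np.stack([X.ravel(),Y.ravel()],1)/1e3@g['M'].T+g['t'];P=np.c_[W,np.full(len(W),.047),np.ones(len(W))]@Ci.T
    u=P[:,:3]@K.T;m=(u[:,:2]/u[:,2:]).astype(np.float32).reshape(X.shape+(2,))
    q=cv2.remap(img.max(2).astype(np.float32),m,None,cv2.INTER_LINEAR);k=np.clip(115-q,0,None);k[k<25]=0
    o=(k*X).sum(1)/np.maximum(k.sum(1),1);return o
if __name__=="__main__":
    t2=cv2.imread('pics/t2.png')[:,:,::-1]
    for n,i,x0 in(('t2',t2,-81),('t4',np.load('t4.npz')['pixels'],-28),('t5',d['pixels'],-22)):print(n,patch(i,x0)[6:30:2].round(1))
E
python3 b.py
```

```text
t2 [-81.9 -81.6 -81.9 -81.9 -80.7 -80.2 -80.2 -80.3 -80.1 -80.1 -80.3 -80.5]
t4 [-28.8 -28.6 -28.9 -29.1 -28.4 -28.1 -28.3 -28.4 -28.6 -28.7 -29.  -29. ]
t5 [-22.4 -22.  -22.2 -22.6 -22.1 -21.4 -21.4 -21.5 -21.6 -21.4 -21.3 -21.2]
```

Request:
{"op": "carry_out", "data": {
  "steps": [
    [0, 0, 0, -0.03, 0.16, 0, 0.4],
    [0, 0, 0, -0.05, 0.32, 0, 0.4],
    [0, 0, 0, -0.05, 0.32, 0, 0.4],
    [0, 0, 0, -0.05, 0.32, 0, 0.4]
  ]
}}

```text
time: 11.6
position: [0.4643, 0.0945, 0.0186]
tool_rot: [2.022, 2.399, -0.006]
ft_force: [1.6, -10.9, 1.8]
grip_width: 0.402
grip_force: 5.5
```

```bash
python3 -c "
from w import *
from b import patch
where();d=ctrl.get_image('top');np.savez('t6.npz',**d);print((patch(d['pixels'],-19)-patch(cv2.imread('pics/t2.png')[:,:,::-1],-81))[6:30:2].round(1))"
```

```text
t 11.6 pos [0.4643 0.0945 0.0186] rot [ 2.022  2.399 -0.006] gauge [256.5   1.3] F [  1.6 -10.9   1.8] grip 0.4017506355471482
[62.9 62.4 62.1 62.1 61.  60.7 60.9 60.9 60.7 60.8 61.2 61.3]
```

Request:
{"op": "carry_out", "data": {
  "steps": [
    [0, 0, 0, 0.08, -0.45, 0, 0.4],
    [0, 0, 0, 0.16, -0.9, 0, 0.4],
    [0, 0, 0, 0.24, -1.35, 0, 0.4],
    [0, 0, 0, 0.32, -1.8, 0, 0.4],
    [0, 0, 0, 0.39, -2.25, 0, 0.4],
    [0, 0, 0, 0.47, -2.7, 0, 0.4],
    [0, 0, 0, 0.55, -3.15, 0, 0.4],
    [0, 0, 0, 0.63, -3.6, 0, 0.4],
    [0, 0, 0, 0.71, -4.05, 0, 0.4],
    [0, 0, 0, 0.79, -4.5, 0, 0.4],
    [0, 0, 0, 0.87, -4.95, 0, 0.4],
    [0, 0, 0, 0.94, -5.4, 0, 0.4]
  ]
}}

```text
time: 12.85
position: [0.4734, 0.0435, 0.0186]
tool_rot: [2.023, 2.402, -0.001]
ft_force: [0.3, -4.2, -0.4]
grip_width: 0.4
grip_force: 2.3
```

Request:
{"op": "carry_out", "data": {
  "steps": [
    [0, 0, 0, 0.04, -0.25, 0, 0.4],
    [0, 0, 0, 0.09, -0.5, 0, 0.4],
    [0, 0, 0, 0.13, -0.75, 0, 0.4],
    [0, 0, 0, 0.17, -1, 0, 0.4],
    [0, 0, 0, 0.21, -1.2, 0, 0.4],
    [0, 0, 0, 0.25, -1.45, 0, 0.4],
    [0, 0, 0, 0.3, -1.7, 0, 0.4],
    [0, 0, 0, 0.36, -2.1, 0, 0.4],
    [0, 0, 0, 0.36, -2.1, 0, 0.4]
  ]
}}

```text
time: 13.75
position: [0.4767, 0.0237, 0.0185]
tool_rot: [-2.023, -2.404, -0.0]
ft_force: [0.6, -1.0, 0.5]
grip_width: 0.401
grip_force: 0.0
```

```bash
python3 -c "
from w import *
where()"
```

```text
t 13.75 pos [0.4767 0.0237 0.0185] rot [-2.023 -2.404 -0.   ] gauge [184.6   1.4] F [ 0.6 -1.   0.5] grip 0.4005665422166422
```

Request:
{"op": "carry_out", "data": {
  "steps": [
    [0, 0, 0, 0.05, -0.3, 2, 0.4],
    [0, 0, 0, 0.05, -0.3, 5, 0.4],
    [0, 0, 0, 0.05, -0.3, 9, 0.4],
    [0, 0, 0, 0.05, -0.3, 13, 0.4],
    [0, 0, 0, 0.05, -0.3, 17, 0.4],
    [0, 0, 0, 0.05, -0.3, 21, 0.4]
  ]
}}

```text
time: 14.35
position: [0.4769, 0.0213, 0.2303]
tool_rot: [2.021, 2.404, 0.0]
ft_force: [1.0, -0.6, -0.1]
grip_width: 0.402
grip_force: 0.0
```

Request:
{"op": "carry_out", "data": {
  "steps": [
    [0, 0, 0, 0.8, -4.5, 0, 0.4],
    [0, 0, 0, 1.6, -9, 0, 0.4],
    [0, 0, 0, 2.4, -13.5, 0, 0.4],
    [0, 0, 0, 3.1, -18, 0, 0.4],
    [0, 0, 0, 3.9, -22, 0, 0.4],
    [0, 0, 0, 4.3, -24, 0, 0.4],
    [0, 0, 0, 4.3, -24, 0, 0.4],
    [0, 0, 0, 4.3, -24, 0, 0.4],
    [0, 0, 0, 4.3, -24, 0, 0.4]
  ]
}}

```text
time: 15.25
position: [0.5206, -0.2166, 0.2288]
tool_rot: [-2.018, -2.407, -0.001]
ft_force: [1.1, 0.8, -0.0]
grip_width: 0.396
grip_force: 0.0
```

```bash
python3 -c "
from w import *
where();wrist('w7')
u=proj('w7',(-.02,-.05,.04));print(u);x0,y0=(u-[50,37]).astype(int);print(x0,y0);z=cv2.imread('pics/w7.png')
cv2.imwrite('pics/w7c.png',cv2.resize(z[y0:y0+75,x0:x0+100],None,fx=8,fy=8,interpolation=cv2.INTER_CUBIC))"
```

```text
t 15.25 pos [ 0.5206 -0.2166  0.2288] rot [-2.018e+00 -2.407e+00 -1.000e-03] gauge [-59.6  -0.4] F [ 1.1  0.8 -0. ] grip 0.3964123771520505
[379.42771386 176.74905997]
329 139
```

View pics/w7c.png

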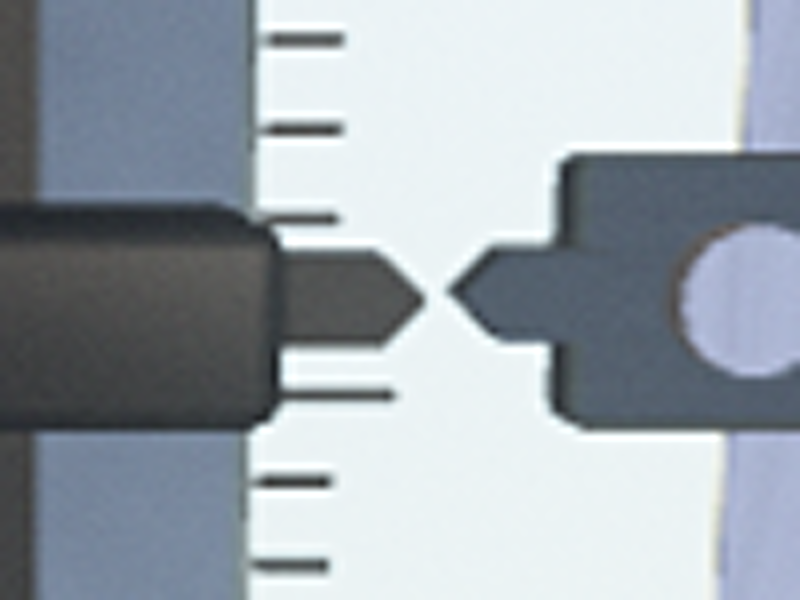

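```bash
python3 -c "
from w import *
p=lambda x,y:(329+x/8-.44,139+y/8-.44)
print('check',gauge('w7',p(449,291),.039),'mark',gauge('w7',p(425,299),.047),[ (k,gauge('w7',p(300,v),.026)[0].round(1)) for v,k in((39,10),(129,0),(395,-30),(482,-40),(566,-50))])
z=np.load('w7.npz');print(z['C'][:3].round(3))"
```

```text
check [-18.46720312 -54.75903957] mark [-18.79501693 -50.94747217] [(10, np.float64(8.8)), (0, np.float64(-1.2)), (-30, np.float64(-31.3)), (-40, np.float64(-41.4)), (-50, np.float64(-51.3))]
[[ 0.985  0.169  0.043  0.509]
 [ 0.175 -0.956 -0.235 -0.153]
 [ 0.001  0.239 -0.971  0.391]]
```

```bash
python3 -c "
from w import *
a=np.load('top0.npz')['pixels'].astype(int);b=ctrl.get_image('top')['pixels'].astype(int)
f=lambda i:[m.mean().round(2) for m in np.nonzero(i[258:330,318:352].max(2)<60)]
print(f(a),f(b));print(ctrl.close_job())"
```

```text
[np.float64(35.46), np.float64(16.27)] [np.float64(35.78), np.float64(16.44)]
the job is handed in; nothing more can be done
None
```

The job is done and handed in: I slid the marker to its zero stop, drew the handle out once and eased it back home, and the marker now stands about 0.3 mm from the check pointer by the wrist camera, with nothing else on the counter touched.

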